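# Take the covered tester display apart

## Task

Take the tester display apart for cleaning: lift the glass cloche off by its knob and stand it upright, mouth down, wholly on the round cork mat, and only then lift out the candle that was under it and stand it upright inside the square wooden tray. Set both down without dropping them; they are glass.

Things in the scene. Friction and masses are not known exactly. Their poses are not given: they have to be found in the camera images.
- cloche_knob (a point): Centre of the brass knob (upright cylinder 26 mm wide, 16 mm tall, 4 mm cap above) on a clear glass cloche: straight-sided bell 92 mm wide, 3 mm wall, 138 mm tall with knob, open below, 250 g. The point is on its axis, 126 mm above its lower rim, z up. It starts over the candle in a fixed round wooden dish (floor 6 mm above table); raise it 90 mm straight up to clear the candle.
- candle_center (a point): Open glass tester candle that starts under the cloche, in the middle of the round dish (114 mm wide, rim 12 mm above table). 67 mm in diameter, 74 mm tall, 260 g; the point is its centre, 37 mm above its underside, z up. Grasp round the glass from above. Other open testers standing uncovered are not part of the job.
- mat: Round flat cork mat, 128 mm in diameter, 6 mm thick, fixed to the table. Origin at the centre of its underside, on the table top, z up. The cloche goes here.
- tray: Shallow square pale wooden tray, 100 x 100 mm outside, 90 x 90 mm inside, floor 5 mm and rim 12 mm above the table, fixed to the table. Origin at the centre of its underside, on the table top, z up, x and y along its sides. The candle goes here.

How it is judged:
On the way:
1. the cloche stands upright and released on the cork mat while the candle still stands in its dish (horizontal distance between cloche_knob and mat below 0.021 m and z of cloche_knob in the frame of mat below 0.137 m and angle between cloche_knob's own z axis and vertical below 0.1 rad and contact force between the fingers and cloche below 0.1 N and distance of candle_center from where it was at the start of the episode below 0.03 m), for 0.2 s.
At the end, for the whole second after the job is handed in: The cloche stands upright (within 6 degrees), mouth down and at rest on the cork mat, its axis within 21 mm of the mat's centre; the candle that was under it stands upright (within 6 degrees) and at rest on the floor of the square tray, its axis within 20 mm of the tray's centre; both are released (horizontal distance between cloche_knob and mat below 0.021 m and z of cloche_knob in the frame of mat below 0.137 m and angle between each of cloche_knob, candle_center's own z axis and vertical below 0.1 rad and linear speed of each of cloche, candle below 0.02 m/s and horizontal distance between candle_center and tray below 0.02 m and z of candle_center in the frame of tray below 0.047 m); the robot touches nothing.
It fails at once if the cloche is dropped (falls freely faster than 0.6 m/s, about 20 mm) (linear speed of cloche above 0.6 m/s and contact force between the fingers and cloche below 0.05 N).
It fails at once if the candle is dropped (falls freely faster than 0.6 m/s, about 20 mm) (linear speed of candle above 0.6 m/s and contact force between the fingers and candle below 0.05 N).
It also fails if it takes over 58 s, if anything falls off the work surface, if the arm or the gripper's body presses on something with over 40 N, if the wrist force passes 120 N, or if a joint passes its speed limit or range.

## Robot

A 7-joint arm with a two-finger parallel gripper is mounted at the origin on a cart in front of the work surface, level with it; the furniture and walls round the work are solid. World frame = base frame: x ahead of the robot, y to its left, z up, the work surface at z = 0. Lengths are in m, angles in rad, forces in N, time in s.
With the tool pointing down it reaches from about 0.4 to 0.9 m from the base axis. Payload 5.5 kg.
Tool frame: the origin (TCP) lies midway between the tips of the shut fingers; the grasp point (between the pads) lies 19 mm behind it (manip.grip_depth is the distance from the TCP to the grasp point, in m); z points along the fingers, x is the direction in which the jaws open and shut, and the axes are right-handed (so a half turn about z gives the same grasp; the last joint's range is limited). The gripper opens to 92 mm and grips with 3 to 60 N. Pads are 19 mm wide; open, the fingers measure 130 mm over their backs; the gripper's body (75 mm by 190 mm) begins 47 mm behind the grasp point.
Start: joints at [-1.016, 0.501, -0.427, 1.55, 0.221, 1.138, -0.21], TCP at [0.187, 0.623, 0.227] pointing down, gripper open.
Joint ranges: [-2.88, 2.88], [-0.31, 2.03], [-1.54, 1.56], [0.2, 2.42], [-1.41, 4.55], [0.19, 2.02], [-2.57, 2.57]. Speed limits (rad/s): [2.57, 2.57, 3.14, 3.14, 3.14, 3.14, 3.14].

## Interface

Orientations are given as a unit quaternion [x, y, z, w].
In Python, from bench import manip, effector, viewer gives the robot as it stands. Calls block until the motion is done:
- manip.move_pose(position, orientation): joint-space move of the TCP to a pose.
- manip.servo_line(position, ori=None, vel=0.15): straight line of the TCP; ori=None keeps the orientation; vel is the mean speed in m/s.
- manip.movej(angles): joint-space move.
- effector.open_jaws() and effector.close(f_grip=None): open the fingers fully, or close them until they stop; f_grip is the grip in N (None keeps the last).
- manip.sleep(seconds).
- manip.solve_ik(position, orientation): joint angles nearest the present ones, or None.
- viewer.get_image(name): name is "scene" or "top"; returns the picture (400x640x3 uint8, red, green, blue); there is no depth.
- viewer.get_calibration(name): a dict with "vfov" (degrees; the focal length in pixels is half the picture's height over the tangent of half this angle, whatever the lens; pixels are square), "cx", "cy" (the principal point, pixels), "dist_coeffs" ([k1, k2, p1, p2, k3] as OpenCV has them; the pictures are not rectified), "eye" and "attitude" of the camera in the world. Camera axes: x right, y down, z forward; pixel columns grow to the right and rows downward; lengths in m; the calibration is good to about 2 mm. A picture is of the moment at which its call begins. get_calibration takes no time and is no camera call.
A pose or a line that the arm cannot do raises manip.PlanningError and nothing moves.
- manip.hand_in(): hands the job in, once; it reports no verdict.
Readings, each from a call of its own:
- manip.current_clock(): time.
- manip.current_q(): joint angles.
- manip.current_joint_velocities(): joint speeds.
- manip.current_tau(): joint torques, N m.
- manip.current_tool_pos(): TCP position.
- manip.current_tcp_rot(): TCP orientation.
- manip.current_force(): force on the tool from outside, world axes, zero at the start.
- manip.current_wrist_torque(): the same for the moment, N m.
- manip.current_finger_gap(): finger opening in m.
Only numpy, scipy, OpenCV 4.12 (cv2) and the standard library are available. Lean on these libraries where they do the work, as an engineer would, in place of code of your own. Each camera call takes 0.05 s, during which the arm holds its last target. There are 200 camera calls.

## Working session

There is one attempt and no reset: what is moved stays moved. The work goes in short steps, each a Python script; the robot and the scene stay as the last script left them, time stands still between calls to the robot, and variables do not carry over. Pictures are saved under pics/ and viewed, about 8 in all and at most 12, crops included, and the job is handed in when it is done.

```bash
mkdir -p pics; cat > h.py <<'E'
import numpy as np, cv2
from scipy.spatial.transform import Rotation as R
from bench import manip, effector, viewer
def cam(n):
    c=viewer.get_calibration(n); f=200/np.tan(np.radians(c["vfov"])/2)
    K=np.array([[f,0,c["cx"]],[0,f,c["cy"]],[0,0,1]]); a=np.array(c["attitude"],float)
    A=R.from_quat(a).as_matrix() if a.size==4 else a.reshape(3,3)
    return K,np.array(c["dist_coeffs"],float),np.array(c["eye"],float),A
def onplane(n,uv,z):
    K,d,e,A=cam(n); p=cv2.undistortPoints(np.array(uv,float).reshape(-1,1,2),K,d).reshape(-1,2)
    r=np.c_[p,np.ones(len(p))]@A.T
    return e+r*((z-e[2])/r[:,2])[:,None]
def proj(n,P):
    K,d,e,A=cam(n); return cv2.projectPoints((np.array(P,float).reshape(-1,3)-e)@A,np.zeros(3),np.zeros(3),K,d)[0].reshape(-1,2)
def snap(n,f):
    im=viewer.get_image(n); cv2.imwrite("pics/"+f,im[:,:,::-1]); return im
E
python3 - <<'E'
from h import *
for n in("scene","top"):
    snap(n,n+"0.png"); print(viewer.get_calibration(n)); print(cam(n)[3])
print(manip.current_tcp_rot(),manip.current_clock())
E
```

```text
{'vfov': 42.5360297122739, 'cx': 323.5926772091858, 'cy': 198.7690244506467, 'dist_coeffs': array([-0.03894753,  0.        ,  0.        ,  0.        ,  0.        ]), 'eye': array([ 0.02776941, -0.90289585,  0.8061485 ]), 'attitude': array([ 0.86215147, -0.28336591,  0.12414953, -0.40122999])}
[[ 0.80858131 -0.38898364  0.4414612 ]
 [-0.58823369 -0.51743652  0.62148256]
 [-0.0133184  -0.76220154 -0.64720278]]
{'vfov': 46.012029905067266, 'cx': 315.79645044941316, 'cy': 206.5505921267581, 'dist_coeffs': array([-0.13052226,  0.        ,  0.        ,  0.        ,  0.        ]), 'eye': array([ 0.41220802, -0.21527012,  1.1891927 ]), 'attitude': array([-0.69727   ,  0.71501811, -0.02847603,  0.04186603])}
[[-0.02412356 -0.994737    0.0995809 ]
 [-0.99950571  0.02600732  0.0176621 ]
 [-0.02015897 -0.0991056  -0.9948727 ]]
[ 8.02382653e-01  5.96809272e-01 -7.36419862e-04  4.78266325e-04] 0.1
```

View pics/top0.png

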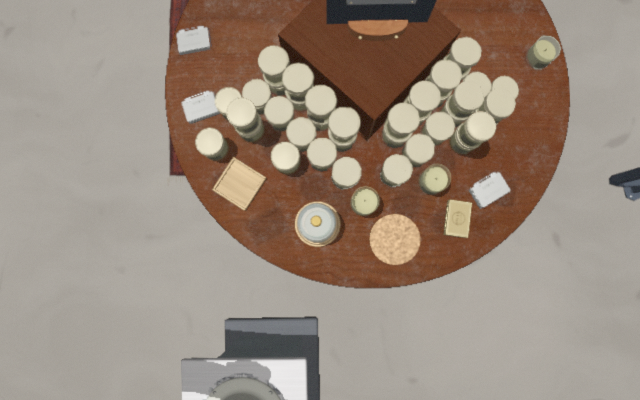

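View pics/scene0.png

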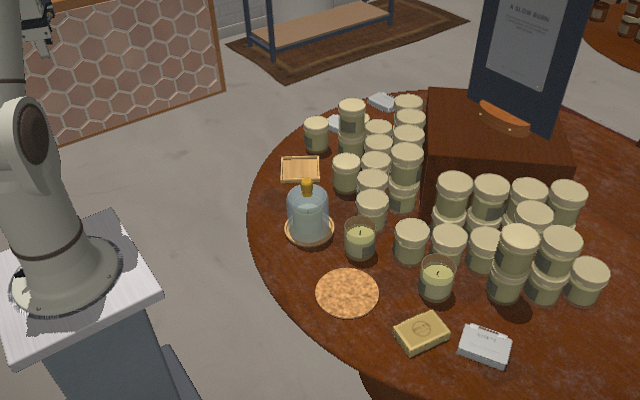

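The top view shows the knob at about (316,221), the dish around (318,224), the mat at (395,240) and the tray at (239,184), rotated. The scene view shows the knob at (307,187), the mat at (347,292) and the tray at (300,168). An open tester at (365,201) stands close to the dish.

```bash
cat > meas.py <<'E'
from h import *
top=cv2.imread("pics/top0.png"); sc=cv2.imread("pics/scene0.png")
def blob(im,c,r,lo,hi,name=None):
    hsv=cv2.cvtColor(im,cv2.COLOR_BGR2HSV); m=cv2.inRange(hsv,np.array(lo),np.array(hi))
    w=np.zeros_like(m); cv2.circle(w,c,r,255,-1); m=cv2.morphologyEx(m&w,cv2.MORPH_CLOSE,np.ones((3,3)))
    return max(cv2.findContours(m,cv2.RETR_EXTERNAL,cv2.CHAIN_APPROX_NONE)[0],key=cv2.contourArea)
def cen(c): return np.array(cv2.minEnclosingCircle(c)[0])
for n,im,c in(("top",top,(239,184)),("top",top,(395,240)),("top",top,(316,221)),("top",top,(305,237)),("scene",sc,(347,292)),("scene",sc,(307,187))):
    print(n,c,cv2.cvtColor(im,cv2.COLOR_BGR2HSV)[c[1],c[0]])
lo,hi=[8,60,150],[28,190,255]
for n,im,c,z,r in(("top",top,(395,240),.006,36),("scene",sc,(347,292),.006,42)):
    P=onplane(n,blob(im,c,r,lo,hi).reshape(-1,2)+0.,z)[:,:2]
    (x,y),rad=cv2.minEnclosingCircle(P.astype(np.float32)); print("mat",n,x,y,rad)
for n,im,c,r in(("top",top,(239,184),36),("scene",sc,(300,168),26)):
    P=onplane(n,blob(im,c,r,lo,hi).reshape(-1,2)+0.,.012)[:,:2]
    print("tray",n,cv2.minAreaRect(P.astype(np.float32)))
for n,im,c,r,z in(("top",top,(316,221),9,.132+.004),("scene",sc,(307,187),12,.132)):
    b=blob(im,c,r,[15,110,100],[30,255,255]); print("knob",n,cv2.boundingRect(b),cv2.contourArea(b))
    x,y,w,h=cv2.boundingRect(b); print(onplane(n,[x+w/2-.5,y+h/2-.5],z))
# dish ring outer contour in top
b=blob(top,(318,224),30,[8,60,120],[28,200,255]); P=onplane("top",b.reshape(-1,2)+0.,.012)[:,:2]
print("dish",cv2.minEnclosingCircle(P.astype(np.float32)))
v=np.hstack([cv2.resize(top[150:280,200:450],None,fx=3,fy=3,interpolation=cv2.INTER_CUBIC)])
cv2.imwrite("pics/crop0.png",v)
E
python3 meas.py
```

```text
top (239, 184) [ 18  76 218]
top (395, 240) [ 16  85 212]
top (316, 221) [ 22 110 223]
top (305, 237) [ 23  26 168]
scene (347, 292) [ 15 137 196]
scene (307, 187) [ 21 165 116]
mat top 0.443712055683136 -0.39019477367401123 0.06469672918319702
mat scene 0.4431419372558594 -0.39115092158317566 0.06378152966499329
tray top ((0.5951935052871704, 0.0011843442916870117), (0.10158943384885788, 0.10146276652812958), 55.97052764892578)
tray scene ((0.5876777172088623, -0.010647498071193695), (0.12578891217708588, 0.09913649410009384), 56.144527435302734)
knob top (312, 217, 9, 9) 35.5
[[ 0.4850847 -0.1962436  0.136    ]]
knob scene (297, 175, 21, 22) 213.0
[[ 0.48508753 -0.19998482  0.132     ]]
dish ((0.48631536960601807, -0.19859865307807922), 0.07534535974264145)
```

View pics/crop0.png

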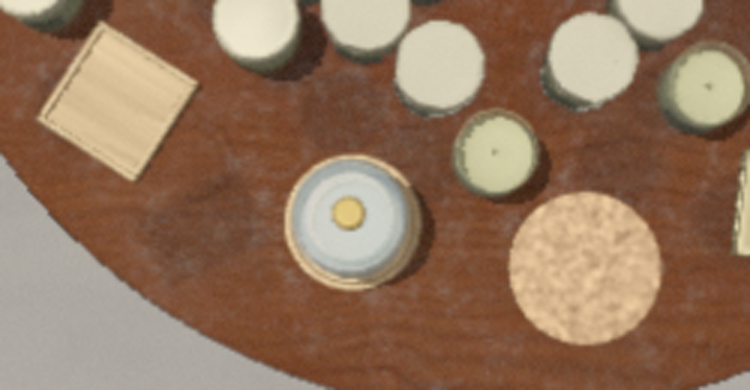

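```bash
cat >> h.py <<'E'
def down(d):
    x=np.array([d[0],d[1],0.]);x/=np.linalg.norm(x);z=np.array([0,0,-1.]);q=R.from_matrix(np.c_[x,np.cross(z,x),z]).as_quat();return q
def bestdown(p,d):
    c=[(np.abs(np.array(j)-manip.current_q()).max(),s) for s in(1,-1) for j in[manip.solve_ik(p,down(s*np.array(d)))] if j is not None]
    return down(min(c)[1]*np.array(d))
def tri(uv1,uv2): # scene, top
    L=[]
    for n,uv in(("scene",uv1),("top",uv2)):
        e=cam(n)[2]; r=onplane(n,uv,0)[0]-e; L.append((e,r/np.linalg.norm(r)))
    (a,u),(b,v)=L; s=np.linalg.lstsq(np.c_[u,-v],b-a,rcond=None)[0]; p,q=a+s[0]*u,b+s[1]*v
    return (p+q)/2,np.linalg.norm(p-q)
E
python3 - <<'E'
from h import *
print("knob cap",onplane("top",[316,221],.144),tri([307,182],[316,221]))
print("dish",onplane("top",[318,223.7],.012))
for s,t in(([345,159],[285,158]),([372,197],[347,172]),([361,223],[365.5,201]),([316,121],[211,143])): print(tri(s,t))
p=[.485,-.197,.30]
for q in [.485,-.197,.30],[.485,-.197,.128],[.4435,-.3905,.132],[.595,.001,.04],[.485,-.197,.04]:
    for s in 1,-1:
        j=manip.solve_ik(q,down(s*np.array([.3,.95]))); print(q,s,None if j is None else np.round(j,2))
# refine tray with tighter contour
im=cv2.imread("pics/scene0.png"); cv2.imwrite("pics/crop1.png",cv2.resize(im[130:260,260:400],None,fx=4,fy=4,interpolation=cv2.INTER_CUBIC))
print("tray/scene",onplane("scene",[300,168.5],.010))
E
```

```text
knob cap [[ 0.48453113 -0.19638813  0.144     ]] (array([ 0.48596652, -0.19693269,  0.13882243]), np.float64(0.0025007184765616307))
dish [[ 0.48676597 -0.19884548  0.012     ]]
(array([ 0.64178744, -0.12612682,  0.08887086]), np.float64(0.0033258383290415733))
(array([ 0.6032425 , -0.27200154,  0.08899398]), np.float64(0.001778694225175729))
(array([ 0.53547488, -0.31496252,  0.08190905]), np.float64(0.005525317692350095))
(array([0.68414288, 0.05223174, 0.09017191]), np.float64(0.0033296117344074534))
[0.485, -0.197, 0.3] 1 [-0.08  0.18  0.48  1.8  -0.09  1.18  1.69]
[0.485, -0.197, 0.3] -1 [-0.25  0.2   0.68  1.81 -0.14  1.18 -1.41]
[0.485, -0.197, 0.128] 1 [ 0.1   0.38  0.28  1.97 -0.14  0.81  1.73]
[0.485, -0.197, 0.128] -1 [-0.22  0.45  0.68  1.98 -0.37  0.84 -1.2 ]
[0.4435, -0.3905, 0.132] 1 [ 0.09  0.6   0.8   1.82 -0.52  0.95  2.38]
[0.4435, -0.3905, 0.132] -1 [ 0.17  0.56  0.68  1.81 -0.43  0.92 -0.84]
[0.595, 0.001, 0.04] 1 [ 0.05  0.61 -0.13  1.82  0.11  0.71  1.13]
[0.595, 0.001, 0.04] -1 [-0.55  0.72  0.68  1.84 -0.62  0.8  -1.42]
[0.485, -0.197, 0.04] 1 [ 0.25  0.52  0.11  2.01 -0.09  0.62  1.68]
[0.485, -0.197, 0.04] -1 [-0.03  0.56  0.46  2.02 -0.4   0.65 -1.19]
tray/scene [[ 0.59310504 -0.0044551   0.01      ]]
```

View pics/crop1.png

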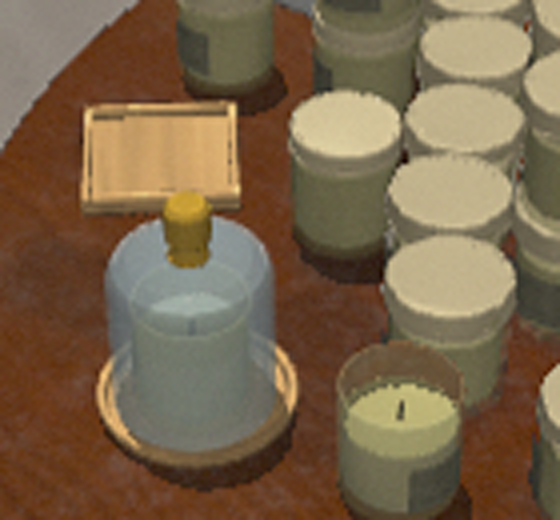

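The crop shows the tray as empty, with its centre near scene pixel (300,169). The cloche sits over the candle in the dish, and the jars are about 89 mm tall. The two views agree on the knob, mat and tray to within about 6 mm, so I'll start moving.

```bash
python3 - <<'E'
from h import *
D=[.3,.95]; k=np.array([.4853,-.197])
p0=manip.current_tool_pos(); manip.servo_line([p0[0],p0[1],.32],vel=.3)
P=[*k,.30]; q=bestdown(P,D); manip.move_pose(P,q)
manip.servo_line([*k,.165],q,vel=.15)
f0=np.array(manip.current_force())
for z in(.15,.14,.134,.129):
    manip.servo_line([*k,z],q,vel=.06); f=np.array(manip.current_force())-f0; print(z,np.round(f,1))
    if abs(f[2])>4: break
print(manip.current_tool_pos(),manip.current_clock(),np.round(manip.current_q(),2))
snap("scene","s1.png"); snap("top","t1.png")
a=cv2.imread("pics/s1.png")[110:270,220:420]; cv2.imwrite("pics/c1.png",cv2.resize(a,None,fx=3,fy=3,interpolation=cv2.INTER_CUBIC))
E
```

```text
0.15 [-0.4  1.5 -0.4]
0.14 [-0.1  1.4 -1.2]
0.134 [-0.8  1.4  0.2]
0.129 [-1.   1.3 -1.2]
[ 0.48504565 -0.1969069   0.12867714] 5.8833 [-0.15  0.42  0.6   1.98 -0.32  0.83 -1.25]
```

View pics/c1.png

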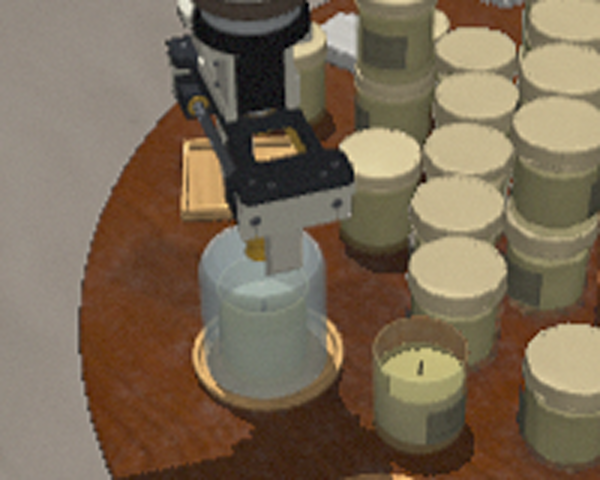

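The fingers straddle the knob with no contact. Next: grip, lift a little and check.

```bash
python3 - <<'E'
from h import *
f0=np.array(manip.current_force()); effector.close(f_grip=30)
p=np.array(manip.current_tool_pos()); print("gap",manip.current_finger_gap(),np.round(np.array(manip.current_force())-f0,1))
manip.servo_line(p+[0,0,.02],vel=.06); print(manip.current_finger_gap(),np.round(np.array(manip.current_force())-f0,1))
manip.servo_line(p+[0,0,.11],vel=.12); print(manip.current_finger_gap(),np.round(np.array(manip.current_force())-f0,1),manip.current_wrist_torque(),p,manip.current_clock())
a=snap("scene","s2.png")[60:270,220:420,::-1]; cv2.imwrite("pics/c2.png",cv2.resize(a,None,fx=2.8,fy=2.8,interpolation=cv2.INTER_CUBIC))
E
```

```text
gap 0.023960751667177958 [0.4 0.7 0.1]
0.0246082938496947 [-0.6  0.8 -1.8]
0.024700381687125954 [-0.   0.9 -1.8] [-0.0277971   0.17729544  0.04205838] [ 0.48533373 -0.19683575  0.12896367] 8.425
```

View pics/c2.png

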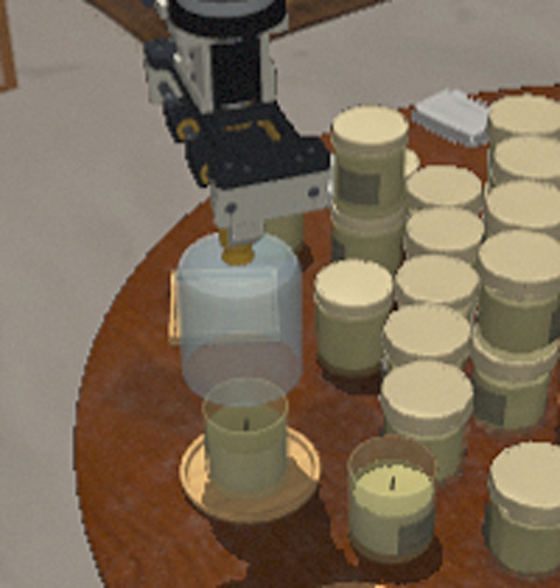

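The cloche is up, upright, and clear of the candle. Carrying it to the mat.

```bash
python3 - <<'E'
from h import *
m=np.array([.4435,-.3905]); 
manip.servo_line([*m,.239],vel=.12)
manip.servo_line([*m,.150],vel=.12); manip.servo_line([*m,.136],vel=.05); manip.sleep(.2)
f0=np.array(manip.current_force())
for z in np.arange(.134,.1255,-.0015):
    manip.servo_line([*m,z],vel=.03); f=np.array(manip.current_force())-f0; print(round(z,4),np.round(f,1))
    if f[2]>3: break
print(manip.current_tool_pos(),manip.current_finger_gap(),manip.current_clock())
snap("scene","s3.png"); a=cv2.imread("pics/s3.png")[130:350,220:440]; cv2.imwrite("pics/c3.png",cv2.resize(a,None,fx=2.6,fy=2.6,interpolation=cv2.INTER_CUBIC))
E
```

```text
0.134 [ 1.  -0.7  0.2]
0.1325 [ 0.3 -1.   0.1]
0.131 [ 0.8 -0.5  1.1]
0.1295 [-0.  -0.2 -0.2]
0.128 [-1.2  1.5  6.7]
[ 0.44380783 -0.39072321  0.12900645] 0.02429003858498649 13.05
```

View pics/c3.png

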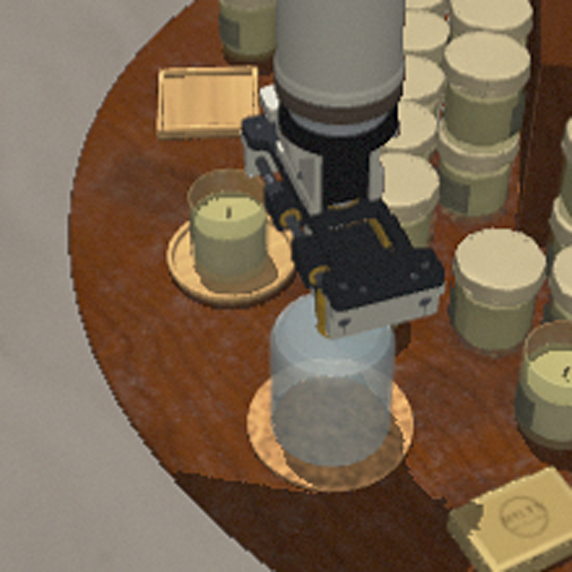

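The cloche stands centred on the mat (contact force 6.7 N). I'll release it, retreat, and measure the cloche and candle.

```bash
python3 - <<'E'
from h import *
effector.open_jaws(); manip.sleep(.4)
p=np.array(manip.current_tool_pos()); manip.servo_line(p+[0,0,.03],vel=.06); manip.servo_line(p+[0,0,.17],vel=.25)
P=[.40,.06,.32]; manip.move_pose(P,bestdown(P,[.3,.95])); print(manip.current_clock(),np.round(manip.current_q(),2))
s=snap("scene","s4.png"); t=snap("top","t4.png")
a=cv2.resize(t[140:290,200:440,::-1],None,fx=2.6,fy=2.6,interpolation=cv2.INTER_CUBIC); cv2.imwrite("pics/c4.png",a)
E
```

```text
17.675 [-0.72 -0.1   0.48  2.02  0.05  1.21 -2.14]
```

View pics/c4.png

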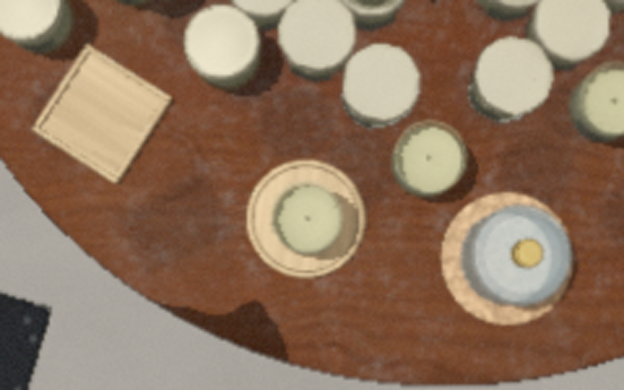

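The top crop shows the cloche knob at crop (528,254), the mat centre near (508,258), and the wax disc in the dish at (308,219). The knob offset needs a parallax check.

```bash
python3 - <<'E'
from h import *
px=lambda c:np.array([200,140])+(np.array(c)+.5)/2.6-.5
k=onplane("top",px([528,254]),.144)[0]; print("knob",k,"off mat",np.hypot(*(k[:2]-[.4435,-.3905])))
print("dish",onplane("top",px([305.5,218.5]),.012))
for z in .05,.06,.07: print("wax",z,onplane("top",px([308,219]),z))
print("scene expect knob",proj("scene",[.4435,-.3905,.144]))
print("tray",onplane("top",px([103.5,113.5]),.012))
s=cv2.imread("pics/s4.png")
g=s[130:330,250:430]; cv2.imwrite("pics/c5.png",cv2.resize(g,None,fx=3,fy=3,interpolation=cv2.INTER_CUBIC))
E
```

```text
knob [ 0.44304687 -0.38800731  0.144     ] off mat 0.0025335432470329536
dish [[ 0.48674027 -0.19682216  0.012     ]]
wax 0.05 [[ 0.48380865 -0.19973496  0.05      ]]
wax 0.06 [[ 0.48318013 -0.19987133  0.06      ]]
wax 0.07 [[ 0.48255161 -0.2000077   0.07      ]]
scene expect knob [[347.63860667 241.73918177]]
tray [[ 0.59438004 -0.00184775  0.012     ]]
```

View pics/c5.png

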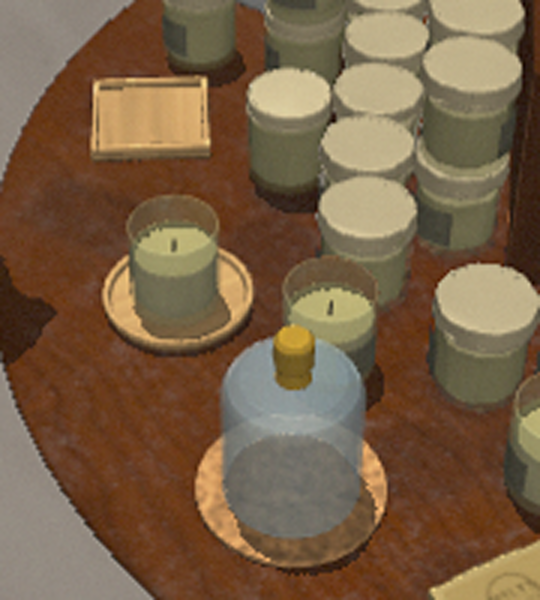

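Both views agree: the cloche stands within about 3 mm of the mat centre. Now the candle.

```bash
python3 - <<'E'
from h import *
print("rim/scene",onplane("scene",[250+173.5/3,130+222/3],.080))
D=[.3,.95]; c=np.array([.4845,-.199])
P=[*c,.22]; q=bestdown(P,D); manip.move_pose(P,q)
manip.servo_line([*c,.11],q,vel=.15); f0=np.array(manip.current_force())
for z in(.085,.065,.05,.038):
    manip.servo_line([*c,z],q,vel=.07); f=np.array(manip.current_force())-f0; print(z,np.round(f,1))
    if np.abs(f).max()>5: break
else:
    effector.close(f_grip=30); p=np.array(manip.current_tool_pos()); print("gap",manip.current_finger_gap(),p,np.round(np.array(manip.current_force())-f0,1))
    manip.servo_line(p+[0,0,.015],vel=.05); print(manip.current_finger_gap(),np.round(np.array(manip.current_force())-f0,1))
print(manip.current_clock(),np.round(manip.current_q(),2))
snap("scene","s6.png"); a=cv2.imread("pics/s6.png")[100:300,230:430]; cv2.imwrite("pics/c6.png",cv2.resize(a,None,fx=2.8,fy=2.8,interpolation=cv2.INTER_CUBIC))
E
```

```text
rim/scene [[ 0.48561005 -0.1992647   0.08      ]]
0.085 [-0.3  1.  -1.1]
0.065 [ 0.2  0.6 -1.5]
0.05 [-0.   0.7 -1.4]
0.038 [-0.3  1.5 -1. ]
gap 0.06653299172948746 [ 0.48466922 -0.19907562  0.03819422] [-0.4 -0.2  0.3]
0.06687318913309935 [-0.4 -0.1 -3.8]
22.3833 [-0.22  0.6   0.71  2.02 -0.59  0.73 -1.02]
```

View pics/c6.png

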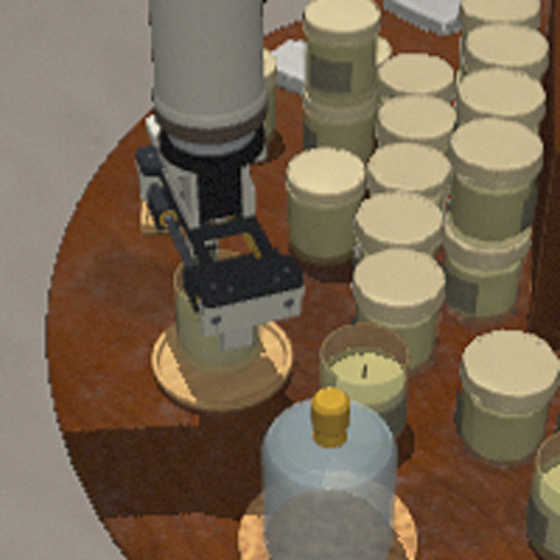

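The candle is held at a gap of 66.9 mm, as expected, and lifted. Moving to the tray.

```bash
python3 - <<'E'
from h import *
t=np.array([.5945,-.0015]); p=np.array(manip.current_tool_pos())
manip.servo_line([p[0],p[1],.13],vel=.1)
q=bestdown([*t,.13],[.15,.99]); manip.servo_line([*t,.13],q,vel=.12)
manip.servo_line([*t,.055],vel=.1); manip.servo_line([*t,.043],vel=.04); manip.sleep(.2)
f0=np.array(manip.current_force())
for z in np.arange(.0415,.033,-.0015):
    manip.servo_line([*t,z],vel=.03); f=np.array(manip.current_force())-f0; print(round(z,4),np.round(f,1))
    if f[2]>3.5: break
print(manip.current_tool_pos(),manip.current_finger_gap(),manip.current_clock())
snap("scene","s7.png"); a=cv2.imread("pics/s7.png")[60:260,230:430]; cv2.imwrite("pics/c7.png",cv2.resize(a,None,fx=2.8,fy=2.8,interpolation=cv2.INTER_CUBIC))
E
```

```text
0.0415 [ 0.3 -0.7  0.1]
0.04 [ 0.4 -0.2  0.7]
0.0385 [ 0.4 -0.1 -0.3]
0.037 [1.1 0.3 2.2]
0.0355 [-4.3  0.4 15.2]
[ 0.59490316 -0.00155736  0.03719715] 0.06686337948377356 28.1833
```

View pics/c7.png

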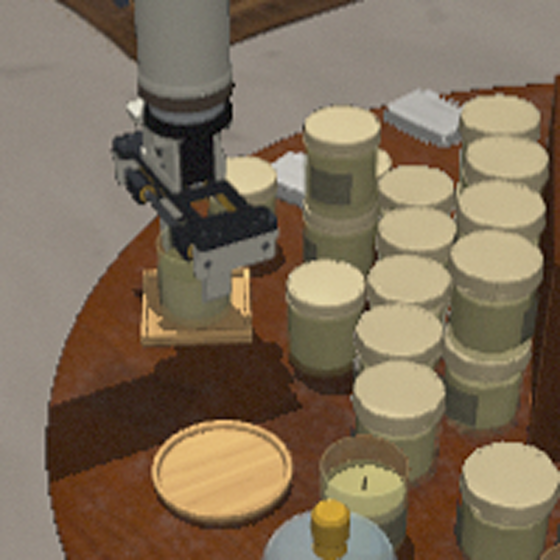

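The candle stands on the tray floor; contact came at the expected height. Easing off, releasing, and checking.

```bash
python3 - <<'E'
from h import *
t=[.5945,-.0015]; manip.servo_line([*t,.0372],vel=.03); effector.open_jaws(); manip.sleep(.3)
manip.servo_line([*t,.10],vel=.07); manip.servo_line([*t,.30],vel=.25)
P=[.25,.50,.32]; manip.move_pose(P,bestdown(P,[.3,.95])); print(manip.current_clock())
s=snap("scene","s8.png"); t=snap("top","t8.png")
a=np.vstack([cv2.resize(x,(520,290),interpolation=cv2.INTER_CUBIC) for x in(s[140:335,250:600][:, :350],t[140:290,190:459])])[:,:,::-1]; cv2.imwrite("pics/c8.png",a)
for n,pt in(("scene",[.5945,-.0015,.079]),("top",[.5945,-.0015,.079]),("scene",[.4435,-.3905,.144]),("top",[.4435,-.3905,.144])):
    u=proj(n,pt)[0]; o,sc=((250,140),(520/350,290/195)) if n=="scene" else((190,140),(520/269,290/150)); print(n,u,(u-o)*sc+([0,0] if n=="scene" else[0,290]))
E
```

```text
33.6
scene [298.61671574 145.59705185] [72.23054911  8.32382069]
top [234.32795559 179.17816068] [ 85.68972828 365.74444399]
scene [347.63860667 241.73918177] [145.06307276 151.30442418]
top [403.87753653 237.14890435] [413.44356504 477.82121508]
```

View pics/c8.png

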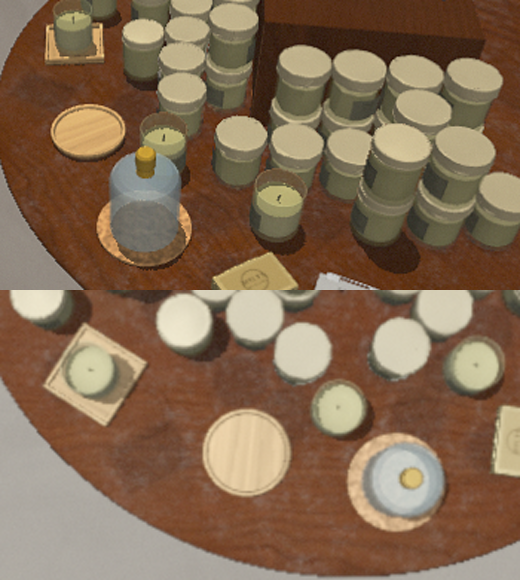

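Both views show the candle upright in the tray, wax at (91,370), and the cloche upright on the mat, knob at (412,478). Both positions are close to the projections I expected.

```bash
python3 -c "
from h import *
manip.hand_in(); print(manip.current_clock())"
```

```text
the job is handed in; nothing more can be done
the job is handed in; nothing more can be done
```

The job is handed in, with the last clock reading at 33.6 s of the 58 s allowed. Handing in reports no verdict.

- **Cloche:** I lifted it by the knob and set it mouth down on the cork mat, touching down at about 7 N. I released it while the candle was still in its dish. The knob measured about 2.5 mm from the mat centre after release, and both final pictures show it upright.
- **Candle:** I then lifted it out and set it on the tray floor. Contact came at the expected height. The last lowering step pressed it down at about 15 N, which I eased before opening the jaws. Both final pictures show it upright and near the tray centre.
- **Final state:** the gripper was parked clear of everything, and nothing else looked moved.
- **Checks that disagreed:** the tray centre differed by about 6 mm between the two cameras. I used a value close to the top view, which is within the 20 mm tolerance. An early dish-radius mask came out too large (75 mm, not 57 mm), so I didn't use it.

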